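# Open the battery bay of a kitchen scale by its flush release

### The job

The kitchen scale lies face down for a battery change. Without lifting it or pushing it out of place, feel along the finger groove in its underside for the flush release pad and press it gently until the battery door springs up, then push the door right back with a fingertip so that it stays open by itself. Leave the new cells, the pepper mill and the salt shaker standing where they are.

Things in the scene. Friction and masses are not known exactly. Their poses are not given: they have to be found in the camera images.
- scale: Kitchen scale lying face down, loose, about 0.9 kg: steel weighing plate 180 x 210 mm below, grey housing 166 x 196 mm on it, its flat underside facing up 28 mm above the worktop, four round feet 2.5 mm high near the corners. Origin: its centre at worktop level; x across it from finger groove to door hinge (at yaw 0 away from the robot), y along groove and hinge, z up.
- groove_mid (a point): Centre of the rigid floor of the finger groove, 23.5 mm above the worktop. The groove is a recess 40 mm wide (x of the scale, -70 to -30 mm), 124 mm long (y, -62 to +62 mm) and 4.5 mm deep.
- release (a joint): Travel of the release pad, m: 0 up, 0.004 fully down; spring 2 N at rest, 5.5 N fully down; lets the door go at about 0.0025. The pad is a grey 24 x 24 mm square midway across the groove, 4 mm above its floor with upright sides, so its top is all but flush with the underside. Where it lies along the groove is not known: its centre is within 36 mm of the groove's middle.
- battery_door (a joint): Angle of the battery door, rad: 0 shut and flush. Once let go it rises within a second to about 1.2 and rests there on spring pins. Swung on past upright (1.57) it falls back by its own weight to its stop at 2.15, free edge up and away from the groove. 25 g, turns easily.
- hinge_mid (a point): Middle of the battery door's hinge line, 26 mm above the worktop; the hinge runs along y of the scale. The shut door reaches 60 mm from it towards the groove (x of the scale -22 to +37 mm), is 122 mm wide and 3 mm thick; a lip hangs 7 mm below its free edge.
- cell_a: New AA cell, 14.5 mm across and 50 mm high, standing loose on its flat end beside the scale. Origin at the centre of its underside.
- cell_b: A second such cell, standing likewise.
- pepper_mill: Turned wooden pepper mill, 58 mm across and 170 mm high, standing loose behind the scale. Origin at the centre of its underside.
- salt_shaker: Grey salt shaker, 44 mm across and 90 mm high, standing loose behind the scale. Origin at the centre of its underside.

How it is judged:
On the way:
1. the release has been pressed and the battery door has sprung up, not yet pushed upright (value of joint battery_door between 0.4 and 1.45 rad), for 0.1 s.
At the end, for the whole second after the job is handed in: The battery door stands back past upright (over 1.8 rad from shut) by itself, the release pad is up again (less than 1 mm down), and the scale lies flat and still within 30 mm of where it was (value of joint battery_door above 1.8 rad and value of joint release below 0.001 m and linear speed of scale below 0.01 m/s and distance of scale from where it was at the start of the episode below 0.03 m and angle between scale's own z axis and vertical below 0.05 rad); the robot touches nothing.
It fails at once if the scale is lifted, tipped or slid more than 30 mm (height (world z) of scale above 0.012 m or distance of scale from where it was at the start of the episode above 0.03 m or angle between scale's own z axis and vertical above 0.12 rad).
It fails at once if the scale, its pad or its door is pressed with more than 60 N (contact force between the fingers and scale above 60 N).
It fails at once if a new cell is tipped over or moved more than 25 mm (angle between any of cell_a, cell_b's own z axis and vertical above 0.4 rad or distance of any of cell_a, cell_b from where it was at the start of the episode above 0.025 m).
It fails at once if the pepper mill or the salt shaker is tipped over or moved more than 25 mm (angle between any of pepper_mill, salt_shaker's own z axis and vertical above 0.4 rad or distance of any of pepper_mill, salt_shaker from where it was at the start of the episode above 0.025 m).
It also fails if it takes over 48 s, if anything falls off the work surface, if the arm or the gripper's body presses on something with over 40 N, if the wrist force passes 120 N, or if a joint passes its speed limit or range.

### The arm

A 6-joint arm with a two-finger parallel gripper is mounted at the origin on a cart in front of the work surface, level with it; the furniture and walls round the work are solid. World frame = base frame: x ahead of the robot, y to its left, z up, the work surface at z = 0. Lengths are in m, angles in rad, forces in N, time in s.
With the tool pointing down it reaches from about 0.35 to 0.85 m from the base axis. Payload 8.1 kg.
Tool frame: the origin (TCP) lies between the finger pads; the fingertips stand 25 mm ahead of it and the grasp point (between the pads) lies 6 mm ahead of it (robot.tip_extent is the distance from the TCP to the fingertips, in m); z points along the fingers, y is the direction in which the jaws open and shut (so a half turn about z gives the same grasp; the last joint's range is limited). The gripper opens to 93 mm and grips with 3 to 60 N. Pads are 15 mm wide; open, the fingers measure 128 mm over their backs; the gripper's body (75 mm by 188 mm) begins 65 mm behind the grasp point.
Start: joints at [-1.265, 0.13, 1.488, -0, 1.523, -0.085], TCP at [0.229, -0.555, 0.244] pointing down, gripper open.
Joint ranges: [-2.96, 2.96], [-0.89, 2.26], [0.02, 2.5], [-1.34, 4.48], [0, 2.73], [-2.66, 2.66]. Speed limits (rad/s): [2.39, 2.39, 2.79, 3.14, 3.14, 3.14].

### API

Orientations are given as a rotation vector (axis times angle).
In Python, from plant import robot gives the robot as it stands.
- The arm moves only by the tool drive_tool, never from a script. Its argument "increments" is a list of rows, each a list of 7 numbers: the closure, from 0 (fully open) to 1 (shut), then the shift along the world's x, y, z in units of 25 mm (1.0 is 25 mm), then the turn, a rotation vector about the world's x, y, z in rad. In form: [[gripper, dx, dy, dz, rx, ry, rz], ...]. A call has 1 to 20 rows; each row is the pose to reach, as a shift and turn from the pose commanded when the call began; what a row does not reach only later rows make up. A row lasts 1/12 s, in which the tool goes at most 41.7 mm and 7.16 degrees, less where a joint would pass 70% of its speed; a pose out of reach is approached as far as the arm can. A call with a gripper value outside its range is refused whole. The fingers move at their own pace and stop on an object; "squeeze" is the grip in N (left out, the last holds). Time passes only in rows, so rows that repeat a pose let the fingers close. It gives the time, the measured TCP pose, the force and the opening at its end, in the units of the state.
- robot.read_state(): the state, without advancing time (a new reading comes with each control period).
- robot.read_camera(name): name is "scene" or "top"; returns a dict with "image" (420x560x3 uint8, red, green, blue), "fx", "fy", "cx", "cy" (pixels), "dist" ([k1, k2, p1, p2, k3] as OpenCV has them; the pictures are not rectified), "T" (4x4, takes a point from camera to world coordinates). Camera axes: x right, y down, z forward; pixel columns grow to the right and rows downward; lengths in m; the calibration is good to about 2 mm. A picture is of the moment at which its call begins. There is no depth.
- robot.close_job(): hands the job in, once; it reports no verdict.
The state is a dict: "t": time; "q": joint angles; "dq": joint speeds; "joint_torque": joint torques, N m; "tool_pos": TCP position; "orientation": TCP orientation; "force": force on the tool from outside, world axes, zero at the start; "wrist_torque": the same for the moment, N m; "opening": finger opening in m.
Only numpy, scipy, OpenCV 4.12 (cv2) and the standard library are available. Lean on these libraries where they do the work, as an engineer would, in place of code of your own. Each camera call takes 0.05 s, during which the arm holds its last target.

## Working session

There is one attempt and no reset: what is moved stays moved. The work goes in short steps, Python scripts to look and compute and a tool call to move; the robot and the scene stay as the last step left them, time stands still between calls to the robot, and variables do not carry over. Pictures are saved under pics/ and viewed, and the job is handed in when it is done.

Besides the shell and the picture viewer there is one more tool, called after "Emit:" as name([rows], argument=value, ...), one row to a line, values as JSON. drive_tool: Moves the arm, as the interface text tells. Its arguments: {"type":"object","properties":{"increments":{"type":"array"},"squeeze":{"type":"number"}},"required":["increments"]}

```bash
mkdir -p pics; ls; python3 - <<'E'
from plant import robot
import cv2,json
s=robot.read_state();print(s)
for n in("scene","top"):
    c=robot.read_camera(n);cv2.imwrite(f"pics/{n}0.png",c["image"][:,:,::-1]);print(n,c["fx"],c["fy"],c["cx"],c["cy"],c["dist"],c["T"])
E
```

```text
pics
{'t': 0.0, 'q': array([-1.26536716e+00,  1.31144578e-01,  1.48927157e+00,  1.62252792e-05,
        1.52300241e+00, -8.54190224e-02]), 'dq': array([ 0.00092184,  0.00077749, -0.00050661,  0.00019718,  0.00067989,
       -0.00184637]), 'joint_torque': array([-1.40824945e-03, -5.59855950e+01, -4.91756666e+01,  7.68215465e-02,
        3.56226624e-02, -1.23188861e-04]), 'tool_pos': array([ 0.22844145, -0.5542455 ,  0.24260155]), 'orientation': array([-3.08001187e+00, -6.09688574e-01,  2.89403251e-04]), 'force': array([ 0.82881154,  0.66269821, -0.95074053]), 'wrist_torque': array([ 0.0015099 ,  0.03851513, -0.01765086]), 'opening': 0.09300412252341234}
scene 484.1607419491598 484.1607419491598 286.1865782208012 203.39235429613677 [-0.0198497  0.         0.         0.         0.       ] [[ 0.81191606 -0.33922812  0.47509641  0.22215291]
 [-0.58375732 -0.46559771  0.66516626 -0.37418666]
 [-0.00443929 -0.81740018 -0.57605316  0.53526235]
 [ 0.          0.          0.          1.        ]]
top 483.52448902872516 483.52448902872516 276.690519349527 215.71419295880332 [-0.13419991  0.          0.          0.          0.        ] [[ 0.00554571 -0.99532003  0.09647429  0.5077785 ]
 [-0.99995582 -0.00625186 -0.00701877  0.18464063]
 [ 0.00758907 -0.09643111 -0.99531073  1.03490578]
 [ 0.          0.          0.          1.        ]]
```

View pics/scene0.png

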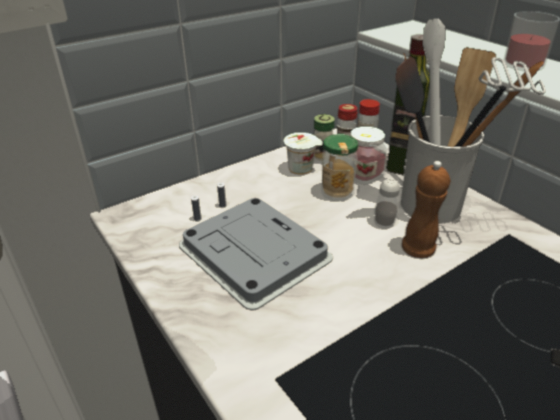

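View pics/top0.png

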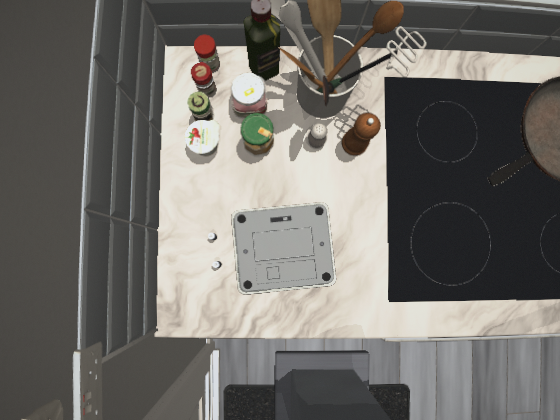

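The top view shows the scale at about (283,248), with the groove on the near side and a small square at about (273,272). The cells are at (212,237) and (216,265). I'll zoom in.

```bash
python3 - <<'E'
import cv2
a=cv2.imread("pics/top0.png")[195:305,190:350];cv2.imwrite("pics/topz.png",cv2.resize(a,None,fx=5,fy=5,interpolation=cv2.INTER_CUBIC))
a=cv2.imread("pics/scene0.png")[180:310,170:340];cv2.imwrite("pics/scenez.png",cv2.resize(a,None,fx=4.5,fy=4.5,interpolation=cv2.INTER_CUBIC))
E
```

```text
(no output)
```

View pics/topz.png

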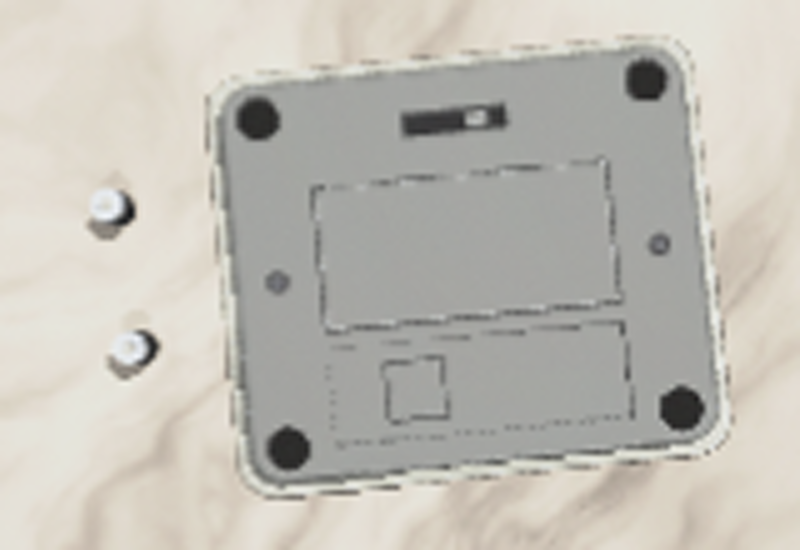

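View pics/scenez.png

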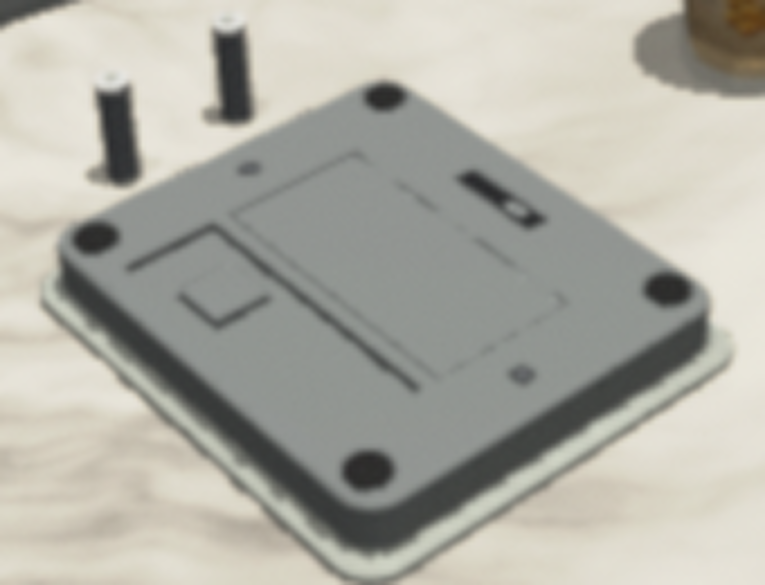

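The zoomed views show the pad in outline: corners at about (385..448, 357..420) in the top zoom, which is full pixel (273.4, 272.8). I'll measure the feet, door corners, pad and cells by rays.

```bash
cat > h.py <<'E'
import numpy as np,cv2
from plant import robot
def ray(c,uv,z):
    K=np.array([[c["fx"],0,c["cx"]],[0,c["fy"],c["cy"]],[0,0,1]])
    p=cv2.undistortPoints(np.array(uv,float).reshape(-1,1,2),K,np.array(c["dist"])).reshape(-1,2)
    d=np.c_[p,np.ones(len(p))]@c["T"][:3,:3].T;o=c["T"][:3,3]
    return o+d*((z-o[2])/d[:,2])[:,None]
E
python3 - <<'E'
from h import *
c=robot.read_camera("top");im=c["image"]
g=im.max(2).astype(np.uint8)
m=(g<75).astype(np.uint8);m[:200]=0;m[300:]=0;m[:,:225]=0;m[:,345:]=0
n,l,s,ce=cv2.connectedComponentsWithStats(m)
print([(s[i,4],ce[i].round(1)) for i in range(1,n) if s[i,4]>15])
F=np.array([ce[i] for i in range(1,n) if 30<s[i,4]<100 and abs(s[i,2]-s[i,3])<4])
P=ray(c,F,.0305);print(P.round(4));ctr=P[:,:2].mean(0);print("ctr",ctr)
z=lambda a:np.array(a)/5.+np.array([190,195])-0.4
door=z([(313,187),(604,160),(622,300),(327,331)]);D=ray(c,door,.028);print("door",D.round(4))
yaw=np.arctan2(*(D[0]-D[1])[[1,0]])-np.pi/2;print("yaw",yaw)
ex=D[0]-D[3];print(np.arctan2(ex[1],ex[0]), np.linalg.norm(ex),np.linalg.norm(D[0]-D[1]))
pad=ray(c,z([(385,362),(445,356),(449,416),(392,423)]),.0275);print("pad",pad.round(4),pad.mean(0))
print("cells",ray(c,z([(110,205),(132,348)]),.05))
cs=robot.read_camera("scene")
zs=lambda a:np.array(a)/4.5+np.array([170,180])-0.4
print("scene feet",ray(cs,zs([(384,96),(95,238),(368,470),(667,288)]),.0305).round(4))
print("scene pad front corner",ray(cs,zs([(218,327),(178,295),(270,297)]),.0275).round(4))
E
```

```text
[(np.int32(46), array([318.8, 210.8])), (np.int32(49), array([241.3, 218.4])), (np.int32(40), array([276.2, 219.3])), (np.int32(56), array([325.8, 276.4])), (np.int32(51), array([247.4, 284.5]))]
[[0.616  0.0894 0.0305]
 [0.5989 0.2513 0.0305]
 [0.4795 0.0753 0.0305]
 [0.4622 0.2372 0.0305]]
ctr [0.53914232 0.16328288]
door [[0.5709 0.2284 0.028 ]
 [0.583  0.1069 0.028 ]
 [0.5246 0.0995 0.028 ]
 [0.5111 0.222  0.028 ]]
yaw 0.09868932312625756
0.10629099476249357 0.060200959294102345 0.12207463869640109
pad [[0.4984 0.1979 0.0275]
 [0.501  0.173  0.0275]
 [0.4762 0.1712 0.0275]
 [0.4732 0.1948 0.0275]] [0.48719637 0.18422165 0.0275    ]
cells [[0.56161806 0.31036907 0.05      ]
 [0.50349013 0.30046628 0.05      ]]
scene feet [[0.5969 0.2486 0.0305]
 [0.4602 0.2341 0.0305]
 [0.4775 0.0721 0.0305]
 [0.6139 0.0868 0.0305]]
scene pad front corner [[0.4741 0.1663 0.0275]
 [0.471  0.1902 0.0275]
 [0.4974 0.1697 0.0275]]
```

The two views agree to about 2–3 mm. The scale is at about (0.538, 0.162) with yaw 0.105, and the pad centre is at (0.486, 0.183), or (-50, +26) mm in the scale frame, which fits the spec. I'll go above the pad with the fingers shut and the jaw axis along the groove.

Emit:
drive_tool([
  [1, 0.5, 1.6, -0.15, 0, 0, -0.015],
  [1, 1.1, 3.2, -0.3, 0, 0, -0.03],
  [1, 1.7, 4.8, -0.45, 0, 0, -0.045],
  [1, 2.2, 6.4, -0.6, 0, 0, -0.06],
  [1, 2.8, 8, -0.75, 0, 0, -0.075],
  [1, 3.4, 9.6, -0.9, 0, 0, -0.09],
  [1, 3.9, 11.2, -1.05, 0, 0, -0.105],
  [1, 4.5, 12.8, -1.2, 0, 0, -0.12],
  [1, 5, 14.4, -1.35, 0, 0, -0.135],
  [1, 5.6, 16, -1.5, 0, 0, -0.15],
  [1, 6.2, 17.6, -1.7, 0, 0, -0.17],
  [1, 6.7, 19.2, -1.9, 0, 0, -0.18],
  [1, 7.3, 20.8, -2.1, 0, 0, -0.2],
  [1, 7.8, 22.4, -2.3, 0, 0, -0.22],
  [1, 8.4, 24, -2.5, 0, 0, -0.23],
  [1, 9, 25.6, -2.7, 0, 0, -0.25],
  [1, 9.5, 27.2, -2.8, 0, 0, -0.26],
  [1, 10.1, 28.6, -2.9, 0, 0, -0.275],
  [1, 10.3, 29.5, -3, 0, 0, -0.285],
  [1, 10.3, 29.5, -3, 0, 0, -0.285],
])

```text
t: 1.87
tool_pos: [0.4862, 0.188, 0.1675]
orientation: [-3.135, -0.171, 0.001]
force: [0.9, -0.1, 0.1]
opening: 0.0005
```

Emit:
drive_tool([
  [1, 0, 0, -0.5, 0, 0, 0],
  [1, 0, 0, -1.5, 0, 0, 0],
  [1, 0, 0, -2.5, 0, 0, 0],
  [1, 0, 0, -3.5, 0, 0, 0],
  [1, 0, 0, -4.1, 0, 0, 0],
  [1, 0, 0, -4.1, 0, 0, 0],
  [1, 0, 0, -4.1, 0, 0, 0],
])

```text
t: 2.45
tool_pos: [0.4848, 0.1814, 0.0649]
orientation: [3.136, 0.164, -0.004]
force: [0.8, 0.7, 0.2]
opening: 0.0004
```

```bash
python3 - <<'E'
from h import *
s=robot.read_state();print(s["tool_pos"],s["orientation"],s["force"],s["q"])
for n,(r0,r1,c0,c1) in dict(scene=(150,320,150,350),top=(190,310,180,350)).items():
    im=robot.read_camera(n)["image"][r0:r1,c0:c1,::-1];cv2.imwrite(f"pics/{n}1.png",cv2.resize(im,None,fx=3.5,fy=3.5,interpolation=cv2.INTER_CUBIC))
E
```

```text
[0.48481434 0.18138326 0.06489081] [ 3.1364368   0.16433816 -0.00447054] [0.75848459 0.680124   0.20340079] [ 2.59103024e-01  7.72428629e-02  1.88638622e+00 -2.67843216e-04
  1.18092431e+00  1.72530435e+00]
```

View pics/scene1.png

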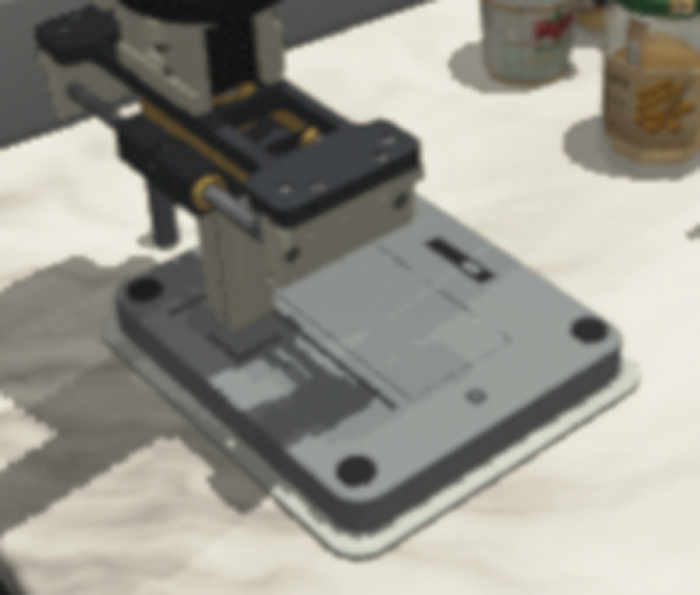

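```bash
python3 - <<'E'
from h import *
im=robot.read_camera("scene")["image"][130:270,140:290,::-1];cv2.imwrite("pics/s2.png",cv2.resize(im,None,fx=4.2,fy=4.2,interpolation=cv2.INTER_CUBIC))
c=robot.read_camera("scene");K=np.array([[c["fx"],0,c["cx"]],[0,c["fy"],c["cy"]],[0,0,1]])
Ti=np.linalg.inv(c["T"]);r=cv2.Rodrigues(Ti[:3,:3])[0]
y=.109;R=np.array([[np.cos(y),-np.sin(y)],[np.sin(y),np.cos(y)]])
P=[]
for h in(0,.084):
  for a in((-.0375,-.094),(.0375,-.094),(-.0075,-.0175),(.0075,-.0175)):
    P.append([*(np.array([.4848,.1814])+R@a),.04+h])
u=cv2.projectPoints(np.array(P),r,Ti[:3,3],K,np.array(c["dist"]))[0].reshape(-1,2)
print(((u-[140,130])*4.2).round())
E
```

```text
[[400. 631.]
 [564. 534.]
 [341. 487.]
 [373. 470.]
 [383. 442.]
 [560. 349.]
 [321. 305.]
 [356. 288.]]
```

View pics/s2.png

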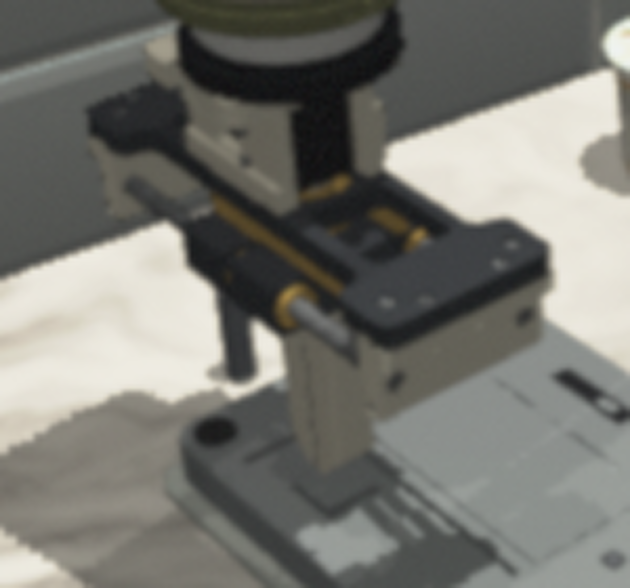

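View pics/top1.png

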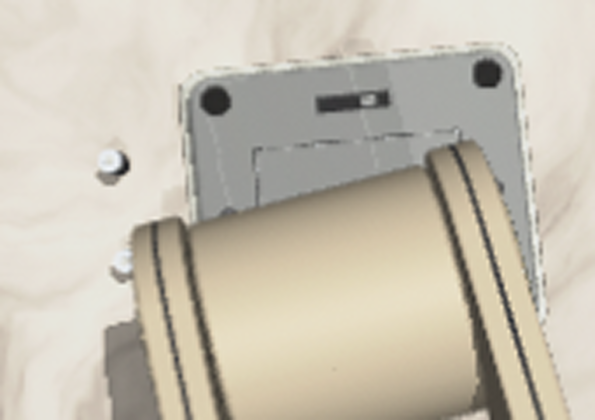

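The block is the gripper body, which is about 84 mm above the tips and clear of the door's swing. I'll descend to touch the pad.

Emit:
drive_tool([
  [1, 0.05, 0.05, -0.2, 0, 0, 0],
  [1, 0.05, 0.05, -0.36, 0, 0, 0],
  [1, 0.05, 0.05, -0.44, 0, 0, 0],
  [1, 0.05, 0.05, -0.48, 0, 0, 0],
  [1, 0.05, 0.05, -0.52, 0, 0, 0],
  [1, 0.05, 0.05, -0.52, 0, 0, 0],
])

```text
t: 3.15
tool_pos: [0.4871, 0.184, 0.0529]
orientation: [3.137, 0.166, -0.001]
force: [-0.1, 0.2, -0.3]
opening: 0.0002
```

Emit:
drive_tool([
  [1, 0, 0, -0.02, 0, 0, 0],
  [1, 0, 0, -0.04, 0, 0, 0],
  [1, 0, 0, -0.06, 0, 0, 0],
  [1, 0, 0, -0.06, 0, 0, 0],
])

```text
t: 3.48
tool_pos: [0.4873, 0.184, 0.0517]
orientation: [-3.137, -0.166, -0.0]
force: [-1.9, 0.1, 2.9]
opening: 0.0006
```

I have contact at the pad's height with about 3 N, so this is the spring. I'll press further.

Emit:
drive_tool([
  [1, 0, 0, -0.03, 0, 0, 0],
  [1, 0, 0, -0.06, 0, 0, 0],
  [1, 0, 0, -0.08, 0, 0, 0],
  [1, 0, 0, -0.08, 0, 0, 0],
])

```text
t: 3.82
tool_pos: [0.4874, 0.184, 0.0497]
orientation: [-3.137, -0.166, -0.0]
force: [-1.5, 0.4, 5.2]
opening: 0.0
```

```bash
cat > snap.py <<'E'
from h import *
import sys
k=sys.argv[1]
a=robot.read_camera("scene")["image"][120:300,140:380,::-1];cv2.imwrite(f"pics/{k}.png",cv2.resize(a,None,fx=3.3,fy=3.3,interpolation=cv2.INTER_CUBIC))
s=robot.read_state();print(s["t"],s["tool_pos"],s["force"])
E
python3 snap.py a1
```

```text
3.8667 [0.48733791 0.18400771 0.0496895 ] [-2.03633528 -0.07406561  4.14292605]
```

View pics/a1.png

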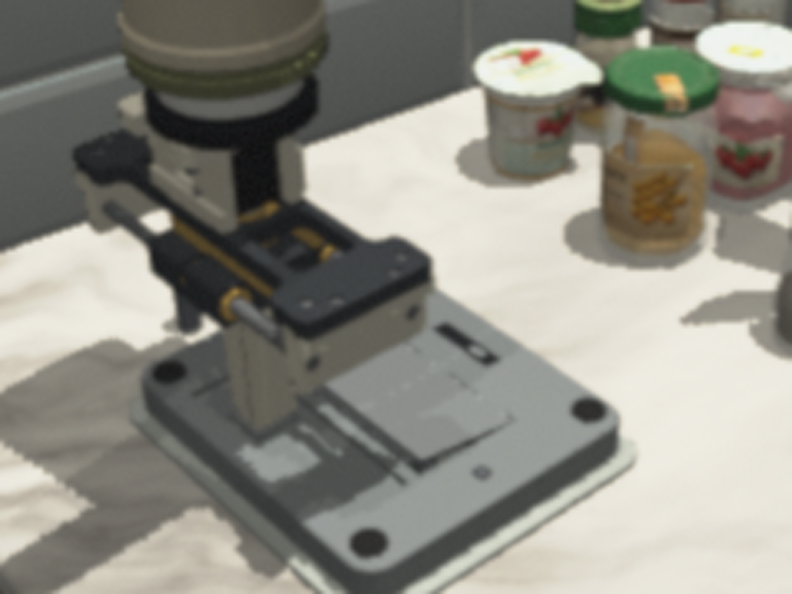

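The picture shows the door already lifting, with a raised edge at about (430,465). I'll lift off the pad and let it rise.

Emit:
drive_tool([
  [1, 0, 0, 0.3, 0, 0, 0],
  [1, 0, 0, 0.8, 0, 0, 0],
  [1, 0, 0, 1.3, 0, 0, 0],
  [1, 0, 0, 1.6, 0, 0, 0],
  [1, 0, 0, 1.6, 0, 0, 0],
  [1, 0, 0, 1.6, 0, 0, 0],
  [1, 0, 0, 1.6, 0, 0, 0],
  [1, 0, 0, 1.6, 0, 0, 0],
  [1, 0, 0, 1.6, 0, 0, 0],
  [1, 0, 0, 1.6, 0, 0, 0],
  [1, 0, 0, 1.6, 0, 0, 0],
  [1, 0, 0, 1.6, 0, 0, 0],
])

```text
t: 4.87
tool_pos: [0.4872, 0.184, 0.0894]
orientation: [3.137, 0.166, -0.001]
force: [-0.1, 0.6, -0.3]
opening: 0.0005
```

```bash
python3 snap.py a2
```

```text
4.9167 [0.48721253 0.18394578 0.0894258 ] [-0.14827715  0.24977038  0.02184388]
```

View pics/a2.png

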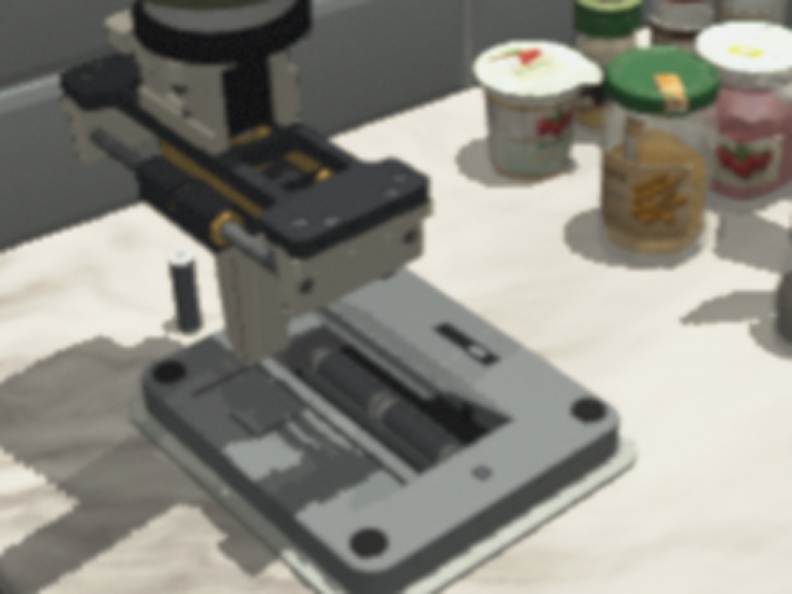

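```bash
python3 - <<'E'
from h import *
c=robot.read_camera("scene");K=np.array([[c["fx"],0,c["cx"]],[0,c["fy"],c["cy"]],[0,0,1]])
im=c["image"][:,:,::-1].copy();im=cv2.resize(im,None,fx=4,fy=4,interpolation=cv2.INTER_CUBIC)
Ti=np.linalg.inv(c["T"]);r=cv2.Rodrigues(Ti[:3,:3])[0];y=.105
R=np.array([[np.cos(y),-np.sin(y),0],[np.sin(y),np.cos(y),0],[0,0,1]])
for th,col in((0.6,(255,0,0)),(1.2,(0,0,255)),(2.15,(0,255,0))):
    L=[[.037,s,.026] for s in(-.061,.061)]+[[.037-.06*np.cos(th),s,.026+.06*np.sin(th)] for s in(.061,-.061)]
    P=np.array(L)@R.T+[.538,.162,0]
    u=cv2.projectPoints(P,r,Ti[:3,3],K,np.array(c["dist"]))[0].reshape(-1,2)
    cv2.polylines(im,[((u+.5)*4).astype(int)],True,col,1)
cv2.imwrite("pics/a3.png",im[560:1120,680:1440])
t=robot.read_camera("top")["image"][180:310,180:350,::-1];cv2.imwrite("pics/t3.png",cv2.resize(t,None,fx=4,fy=4))
E
```

```text
(no output)
```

View pics/a3.png

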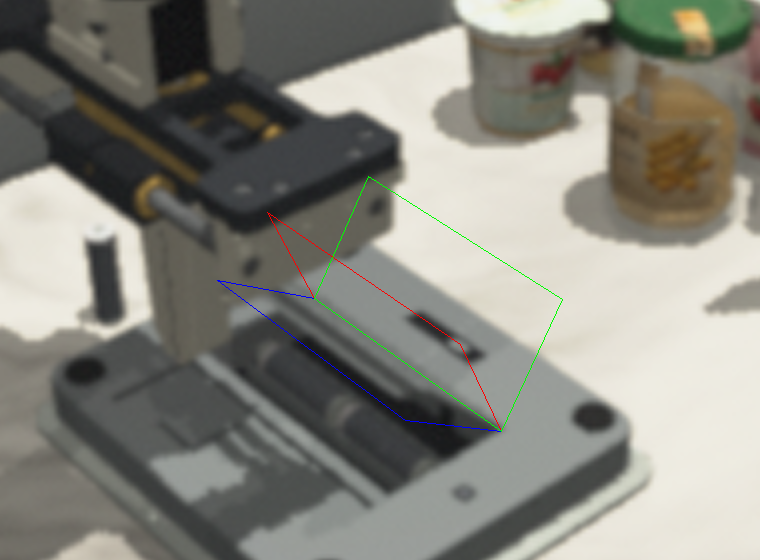

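View pics/t3.png

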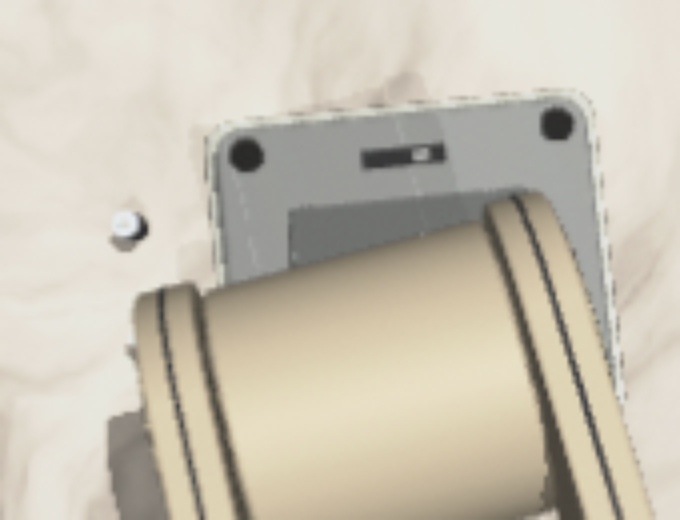

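```bash
python3 - <<'E'
from h import *
im=robot.read_camera("scene")["image"][200:260,230:310,::-1]
im=np.clip((im.astype(float)-60)*1.7,0,255).astype(np.uint8)
cv2.imwrite("pics/a4.png",cv2.resize(im,None,fx=9,fy=9,interpolation=cv2.INTER_NEAREST))
E
```

```text
(no output)
```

View pics/a4.png

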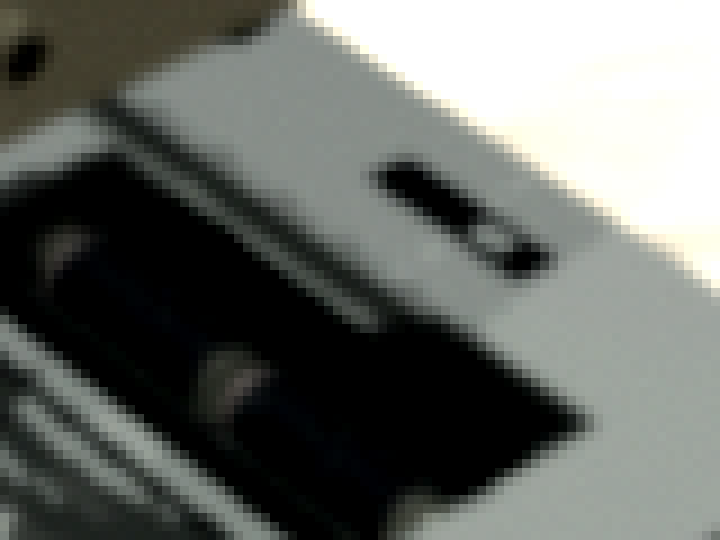

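The door has sprung up: its underside and lip edge are visible and the cells are exposed, at an angle of roughly 1 rad, and the arm touches nothing. I'll push its lip back with the shut fingertips at about 54 mm height.

Emit:
drive_tool([
  [1, 0, 0, -0.4, 0, 0, 0],
  [1, 0.3, 0, -0.4, 0, 0, 0],
  [1, 0.7, 0, -0.4, 0, 0, 0],
  [1, 1.1, 0, -0.4, 0, 0, 0],
  [1, 1.4, 0, -0.4, 0, 0, 0],
  [1, 1.7, 0, -0.4, 0, 0, 0],
  [1, 2, 0, -0.4, 0, 0, 0],
  [1, 2.0, 0, -0.4, 0, 0, 0],
])

```text
t: 5.73
tool_pos: [0.5387, 0.1839, 0.0797]
orientation: [-3.137, -0.165, -0.001]
force: [1.1, -0.5, -0.6]
opening: 0.0004
```

```bash
python3 snap.py a5
```

```text
5.7833 [0.53790202 0.18389275 0.0795143 ] [-0.14711167 -0.85725042 -0.34282989]
```

View pics/a5.png

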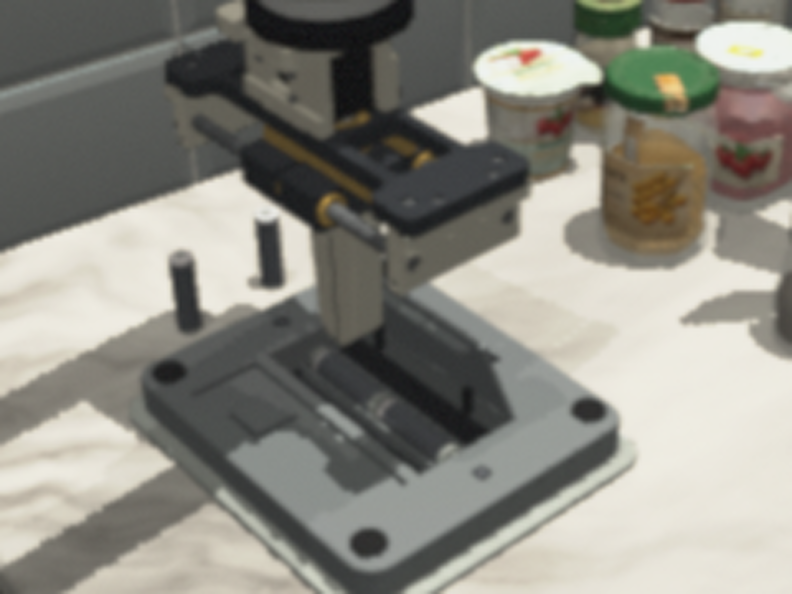

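The door stands at about 1.2–1.4 rad with its underside facing us (corner at about (510,415)), and the fingers are at its lip. I'll push it past upright.

Emit:
drive_tool([
  [1, 0.3, 0, 0, 0, 0, 0],
  [1, 0.6, 0, 0, 0, 0, 0],
  [1, 0.9, 0, 0, 0, 0, 0],
  [1, 1.2, 0, 0, 0, 0, 0],
  [1, 1.5, 0, 0, 0, 0, 0],
  [1, 1.65, 0, 0, 0, 0, 0],
  [1, 1.65, 0, 0, 0, 0, 0],
  [1, 1.65, 0, 0, 0, 0, 0],
])

```text
t: 6.45
tool_pos: [0.5787, 0.1839, 0.0795]
orientation: [3.137, 0.166, -0.001]
force: [0.9, -0.1, 0.2]
opening: 0.0006
```

```bash
python3 snap.py a6
```

```text
6.5 [0.57843465 0.18393827 0.07945399] [ 1.0498037   0.06698489 -0.33970333]
```

View pics/a6.png

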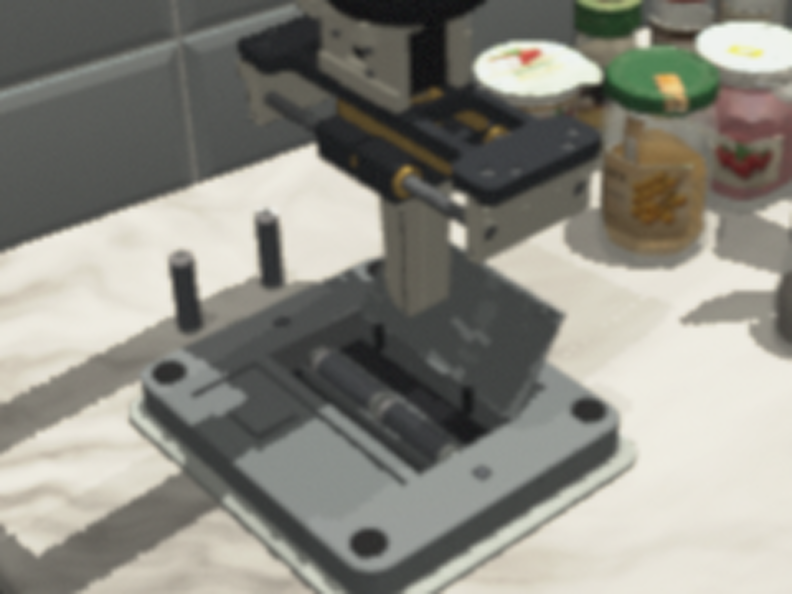

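The door now leans back past upright, with its corner at about (563,315). I'll withdraw back and then up.

Emit:
drive_tool([
  [1, -0.3, 0, 0, 0, 0, 0],
  [1, -0.9, 0, 0.2, 0, 0, 0],
  [1, -1.6, 0, 0.6, 0, 0, 0],
  [1, -2.4, 0, 1.4, 0, 0, 0],
  [1, -3.2, 0, 2.4, 0, 0, 0],
  [1, -4, -0.8, 3.4, 0, 0, 0],
  [1, -4.5, -2, 4.2, 0, 0, 0],
  [1, -5, -3.2, 5, 0, 0, 0],
  [1, -5, -4.5, 5.5, 0, 0, 0],
  [1, -5, -6, 6, 0, 0, 0],
  [1, -5, -7.5, 6, 0, 0, 0],
  [1, -5, -9, 6, 0, 0, 0],
  [1, -5, -10, 6, 0, 0, 0],
  [1, -5, -10, 6, 0, 0, 0],
  [1, -5, -10, 6, 0, 0, 0],
])

```text
t: 7.75
tool_pos: [0.4529, -0.0667, 0.2294]
orientation: [-3.137, -0.161, 0.0]
force: [-0.0, 0.5, -0.2]
opening: 0.0006
```

```bash
python3 snap.py a7; python3 - <<'E'
from h import *
c=robot.read_camera("top");im=c["image"]
cv2.imwrite("pics/t7.png",cv2.resize(im[90:310,180:390,::-1],None,fx=2.7,fy=2.7))
m=(im.max(2)<75).astype(np.uint8);m[:200]=0;m[300:]=0;m[:,:225]=0;m[:,345:]=0
n,l,s,ce=cv2.connectedComponentsWithStats(m)
print([(int(s[i,4]),ce[i].round(1)) for i in range(1,n) if s[i,4]>15])
E
```

```text
7.8 [ 0.45301667 -0.06574596  0.22939171] [-0.00494007  0.44726563  0.35759108]
[(46, array([318.8, 210.8])), (47, array([241.2, 218.5])), (1010, array([283.1, 242.8])), (20, array([297.5, 247.5])), (55, array([325.8, 276.4])), (50, array([247.5, 284.4]))]
```

View pics/a7.png

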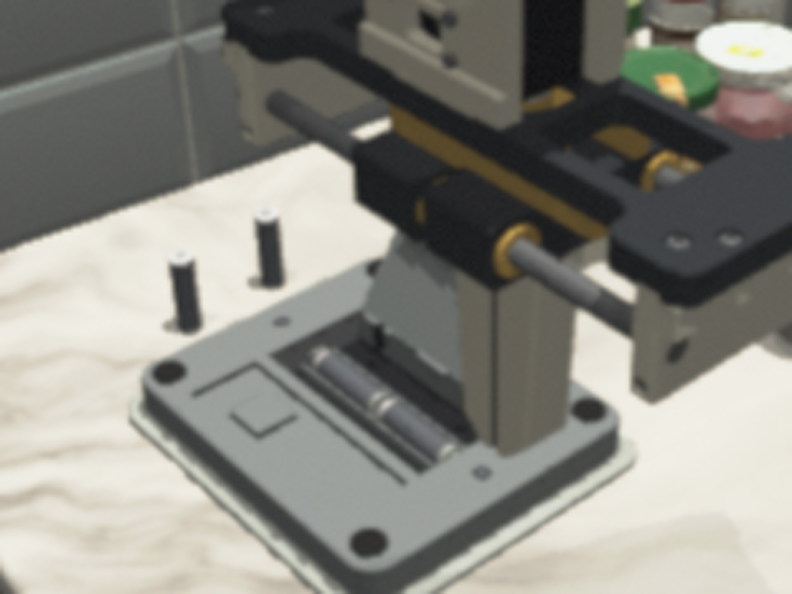

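View pics/t7.png

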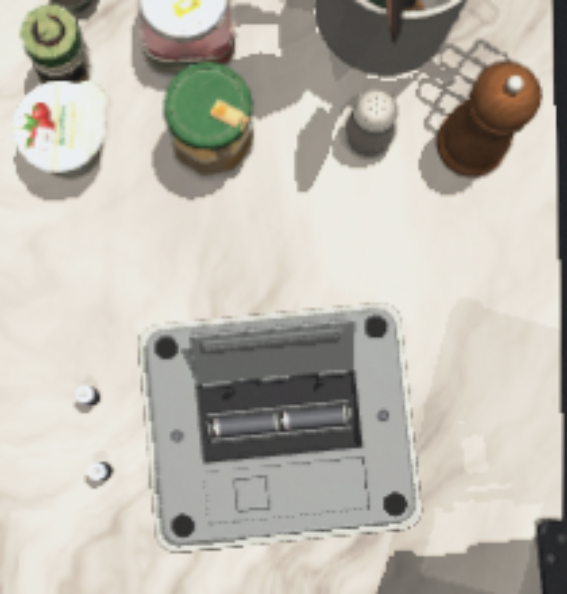

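The top view shows the door lying back with its free edge at about (275,335), behind the hinge and stationary. The feet pixels are unchanged within 0.1 px. The pad is up, and the cells, mill and shaker are standing. I'll hand in.

```bash
python3 - <<'E'
from plant import robot
print(robot.close_job())
E
```

```text
the job is handed in; nothing more can be done
None
```

The battery door is open and staying back by itself, and I handed the job in at about 7.8 s; the hand-in gave no verdict.

**What I did:** I found the release pad from both cameras, about 26 mm left of the groove's middle. I felt contact there at 3 N and pressed about 3 mm with roughly 5 N. The door sprang up. I then pushed its lip past upright with the shut fingertips and withdrew.

**Last checks:**
- **Door:** it rests leaning back past upright with the arm clear. I judged this by eye from the pictures and did not measure the final angle.
- **Pad:** it looks up again, also judged by eye.
- **Scale:** its four feet are within 0.1 pixel of where they were at the start.
- **Other things:** both cells, the pepper mill and the salt shaker are standing, and I saw no sign that they had moved.
- **Arm:** it touches nothing, and the force reads about zero.

**One disagreement:** about 1 s after release, the door looked nearer 1.0 rad than the stated 1.2. That is still inside the 0.4 to 1.45 range required on the way.

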